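# Lock a tube rack onto the rocker with a hammer-head bolt

### The arm

A 6-joint arm with a two-finger parallel gripper is mounted at the origin on the work surface. World frame = base frame: x ahead of the robot, y to its left, z up, the work surface at z = 0. Lengths are in m, angles in rad, forces in N, time in s.
With the tool pointing down it reaches from about 0.325 to 0.775 m from the base axis. Payload 5.5 kg.
Tool frame: the origin (TCP) lies midway between the tips of the shut fingers; the grasp point (between the pads) lies 19 mm behind it; z points along the fingers, y is the direction in which the jaws open and shut (so a half turn about z gives the same grasp; the last joint's range is limited). The gripper opens to 85 mm and grips with 20 to 120 N. Pads are 22 mm wide; open, the fingers measure 114 mm over their backs; the gripper's body (76 mm by 85 mm) begins 54 mm behind the grasp point. The pads swing forward as they close: fully open they stand 13 mm farther back than shut.
Start: joints at [1.261, 0.091, 1.231, -0, 1.82, -0.057], TCP at [0.15, 0.581, 0.231] pointing down, gripper open.
Joint ranges: [-2.87, 2.87], [-0.86, 2.18], [0.17, 2.46], [-1.51, 4.65], [0.06, 2.69], [-2.65, 2.65]. Speed limits (rad/s): [2.57, 2.57, 3.01, 3.14, 3.14, 3.14].

### API

Orientations are given as a unit quaternion [w, x, y, z].
In Python, from rig import env gives the robot as it stands. The module is installed in compiled form; this text tells all that it offers.
- The arm moves only by the shell command python3 -m inch 'ROWS'. ROWS is text: rows parted by semicolons, each of 7 numbers parted by spaces: the gripper command: -1 is shut, 1 is fully open, values between are in proportion, then the shift along the tool's x, y, z in m, then the turn, a rotation vector about the tool's x, y, z in rad. In form: grip dx dy dz wx wy wz; .... A call has exactly 5 rows; each row shifts and turns the commanded pose from where the row before left it, along the tool's axes as they then stand; what a row does not reach is not made up. A row lasts 1/10 s, in which the tool goes at most 50 mm and 8.59 degrees, less where a joint would pass 70% of its speed; a pose out of reach is approached as far as the arm can. A call with a gripper value outside its range is refused whole. The fingers move at their own pace and stop on an object; the grip force is fixed at half the most. Time passes only in rows, so rows that do not move let the fingers close, or fill a call up. It gives the time, the measured TCP pose, the force and the opening at its end, in the units of the state.
- env.read_state(): the state, without advancing time (a new reading comes with each control period).
- env.camera(name): name is "scene" or "top"; returns (picture, depth): 384x512x3 uint8, blue, green, red; 384x512 float32, m along the optical axis (not along the pixel's ray), 0 where there is no reading.
- env.camera_model(name): a dict with "vfov" (degrees; the focal length in pixels is half the picture's height over the tangent of half this angle, whatever the lens; pixels are square), "cx", "cy" (the principal point, pixels), "R" (3x3) and "t" (3): a world point X has camera coordinates R X + t. Camera axes: x right, y down, z forward; pixel columns grow to the right and rows downward; lengths in m; the calibration is good to about 2 mm. A picture is of the moment at which its call begins. camera_model takes no time and is no camera call.
- env.finish_job(): hands the job in, once; it reports no verdict.
Trained networks look in the newest picture that a camera, given by its name, has taken for a name from the list of things; names that differ only in an ending like _2 or _b are one class to them, and where a whole thing is asked for, a point or a joint stands for the part that bears it (a point fixed in the world has none). Each returns a list of dicts, best first, with "score" (0 to 1); they miss things now and then, are a little off and sometimes report something else, mostly with a low value. They report only what shows in the picture. A call takes as long as a camera call. They do not tell look-alikes from the thing itself.
- env.silhouettes(thing, camera): "region" (384x512 bool, what is visible of it) and "bbox" ([left, top, right, bottom] in pixels, round what is visible of it).
- env.spot_point(thing, camera): "at" ([column, row] in pixels: a listed point, or the origin of a listed thing).
The state is a dict: "clock": time; "joint_positions": joint angles; "joint_velocities": joint speeds; "joint_torque": joint torques, N m; "position": TCP position; "orientation": TCP orientation; "ft_force": force on the tool from outside, world axes, zero at the start; "moment": the same for the moment, N m; "width": finger opening in m.
Only numpy, scipy, OpenCV 4.12 (cv2) and the standard library are available. Lean on these libraries where they do the work, as an engineer would, in place of code of your own. Each camera call takes 0.05 s, during which the arm holds its last target.

### The job

Slide the rocker's steel fence along the slotted strut until it holds the tube rack snugly against the end stop. Then take the hammer-head bolt from its parking block, lower its head through the slot in the fence's foot into the strut until its collar sits on the foot, and turn it a quarter turn so the head catches under the strut's lips. Let go, leaving the rack standing and everything else on the bench where it was.

Things in the scene. Friction and masses are not known exactly. Their poses are not given: they have to be found in the camera images.
- deck: Low rocker platform, fixed: 158 wide (x), 380 long (y), flat black rubber-faced top 65 mm above the bench, steel side rims 10 mm above that (inner faces at x = +-73) and a steel end stop 130 wide, 45 high, inner face at y = +175. A slotted strut runs along its middle. Origin: its centre at bench height; y along the strut to the end stop, x across (away from the robot at yaw 0), z up.
- strut_top (a point): Middle of the aluminium strut's slot at the top of its lips, flush with the deck top, 65 mm above the deck's origin; axes as the deck's. Slot 26 wide, the deck's whole length; lips 5 thick; inside 50 wide; channel floor 34 below the deck top.
- fence (a joint): Steel angle fence sliding along the strut, m, growing to the end stop, 0 to 0.125, 0.110 with the rack snug on the stop; about 2 N friction, stays put. Upright plate 120 wide, 66 high, 8 thick, its rack-side face at deck y = joint - 0.035. Behind it a flat foot 114 wide, 125 long, 6 thick with a slot, and two upright fins that can be gripped from above.
- fence_slot (a point): Centre of the bolt slot in the fence's foot, at the foot's upper face (71 mm above the bench), 79 mm behind the fence's rack-side face; slot 26 wide and 78 long along the strut, straight above the strut's slot. Moves with the fence; axes as the deck's.
- fin_near (a point): Middle of the top edge of the fin on the fence's -x side (nearer the robot at yaw 0), 126 mm above the bench; fin 12 thick (x), 44 long (y), 55 high above the foot, the two fins 100 mm apart. Its middle is 30 mm behind the fence's rack-side face (fin from 8 to 52). Moves with the fence; axes as the deck's.
- fin_far (a point): The same point on the fence's +x fin.
- rack: Loose steel tube rack with capped tubes standing on the deck between fence and end stop, 130 wide (x), 100 long (y), 70 high, caps to 86; about 0.45 kg. Origin: centre of its underside; axes as the deck's. Against the end stop its origin is at deck y = +0.125.
- bolt: Loose upright steel hammer-head bolt with black bar handle, 80 high, 0.22 kg. Origin: centre of the head's underside. Head 42 (x) by 20 (y) by 12; shank 16 thick to height 27; collar 40 across, 27 to 35; stem 18 thick; bar handle 80 (x, as the head) by 14 (y), 62 to 80 high. Collar on the foot: origin 44 mm above the bench, head top 4 mm under the lips.
- park: Grey plastic parking block, fixed, 90 (x) by 70 (y) by 40 high, with a pocket 47 by 25, 25 deep, in the middle of its top, long way along x. The bolt starts with its head standing in it, origin 15 mm above the bench. Origin: centre of its underside.
- tube_block: Bystander: black block of small tubes, 85 by 65 by 40, origin at the centre of its underside.
- label_pack: Bystander: flat pack of label sheets, 100 by 140 by 26, origin at the centre of its underside.
- marker: Bystander: marker pen lying down, 130 long along x, 17 thick, origin under its middle.
Things that resemble listed ones, but are neither listed nor needed, are in the scene too. Leave any blue look-alike of the bolt alone.

How it is judged:
On the way, in this order (a step that is already met when the one before it is completed fails the run):
1. the fence has pushed the rack against the end stop (value of joint fence above 0.106 m and y of rack in the frame of deck between 0.121 and 0.13 m), for 0.1 s.
2. the bolt's head is through the foot's slot, below the strut's lips, lying along the slot (x of bolt in the frame of fence_slot between -0.007 and 0.007 m and y of bolt in the frame of fence_slot between -0.034 and 0.034 m and angle between bolt's own z axis and vertical below 0.15 rad and z of bolt in the frame of deck between 0.03 and 0.048 m and angle between the x axis of bolt and the y axis of deck, either way round below 0.35 rad), for 0.1 s.
3. the head has been turned across the slot, under the lips (x of bolt in the frame of fence_slot between -0.007 and 0.007 m and y of bolt in the frame of fence_slot between -0.034 and 0.034 m and angle between bolt's own z axis and vertical below 0.15 rad and z of bolt in the frame of deck between 0.03 and 0.048 m and angle between the x axis of bolt and the x axis of deck, either way round below 0.3 rad), for 0.1 s.
At the end, for the whole second after the job is handed in: Rack on the deck within 4 mm of the end stop, fence joint above 0.106; bolt upright (0.15 rad) in the foot's slot (7 mm sideways, 34 mm lengthwise of its centre), collar on the foot (origin 40 to 47.5 mm above the bench), head within 0.3 rad of square across the slot; all at rest (all of step 1 and x of bolt in the frame of fence_slot between -0.007 and 0.007 m and y of bolt in the frame of fence_slot between -0.034 and 0.034 m and angle between bolt's own z axis and vertical below 0.15 rad and z of bolt in the frame of deck between 0.04 and 0.0475 m and angle between the x axis of bolt and the x axis of deck, either way round below 0.3 rad and angle between rack's own z axis and vertical below 0.06 rad and linear speed of each of bolt, rack below 0.02 m/s); the robot touches nothing.
It fails at once if the rack is tipped or lifted off the deck (angle between rack's own z axis and vertical above 0.35 rad or z of rack in the frame of deck above 0.09 m).
It fails at once if a bystander is pushed more than 40 mm out of place (distance of any of tube_block, label_pack, marker from where it was at the start of the episode above 0.04 m).
It also fails if it takes over 61 s, if anything falls off the work surface, if the arm or the gripper's body presses on something with over 40 N, if the wrist force passes 120 N, or if a joint passes its speed limit or range.

## Working session

There is one attempt and no reset: what is moved stays moved. The work goes in short steps, Python scripts to look and compute and a shell command to move; the robot and the scene stay as the last step left them, time stands still between calls to the robot, and variables do not carry over. Pictures are saved under pics/ and viewed, and the job is handed in when it is done.

```bash
mkdir -p pics; ls; cat > h.py <<'E'
import numpy as np,cv2
from rig import env
def cam(n):
    m=env.camera_model(n); f=192/np.tan(np.radians(m["vfov"])/2)
    return f,m["cx"],m["cy"],np.array(m["R"]),np.array(m["t"])
def ray(n,px,z):
    f,cx,cy,R,t=cam(n); d=R.T@np.array([(px[0]-cx)/f,(px[1]-cy)/f,1]); o=-R.T@t
    return o+d*(z-o[2])/d[2]
def cloud(n,dep):
    f,cx,cy,R,t=cam(n); v,u=np.mgrid[0:384,0:512]
    P=np.stack([(u-cx)/f*dep,(v-cy)/f*dep,dep],-1)
    W=(P-t)@R
    W[dep<=0]=np.nan
    return W
def proj(n,X):
    f,cx,cy,R,t=cam(n); c=R@np.array(X)+t
    return [f*c[0]/c[2]+cx,f*c[1]/c[2]+cy]
E
python3 - <<'E'
from h import *
for n in("scene","top"):
    p,d=env.camera(n); cv2.imwrite(f"pics/{n}0.png",p); np.save(f"{n}0.npy",d)
    m=env.camera_model(n); print(n,m["vfov"],m["cx"],m["cy"],np.round(m["R"],3).tolist(),m["t"])
    for th in("strut_top","fence_slot","fin_near","fin_far","rack","bolt","park","tube_block","label_pack","marker","deck"):
        r=env.spot_point(th,n); print(th,[(np.round(x["at"],1).tolist(),round(x["score"],2)) for x in r[:3]])
print(env.read_state())
E
```

```text
pics
scene 46.15708883821898 253.30079044392653 193.00728411844185 [[-0.265, 0.964, -0.002], [0.821, 0.224, -0.526], [-0.506, -0.141, -0.851]] [ 0.14209486 -0.38005229  1.68270765]
strut_top [([295.9, 228.4], 0.91)]
fence_slot [([261.7, 221.7], 0.81), ([330.6, 232.1], 0.23)]
fin_near [([283.7, 197.7], 0.65)]
fin_far [([277.4, 229.9], 0.57), ([157.0, 210.3], 0.46)]
rack [([329.4, 231.7], 0.91)]
bolt [([122.7, 201.0], 0.64), ([170.5, 249.7], 0.56), ([199.6, 213.2], 0.51)]
park [([157.7, 208.3], 0.75), ([379.8, 196.1], 0.62)]
tube_block [([164.2, 167.9], 0.72)]
label_pack [([234.0, 163.1], 0.89), ([152.8, 209.9], 0.47)]
marker [([378.5, 194.9], 0.76)]
deck []
top 55.36207610299479 254.28540337778344 192.74644534798566 [[-0.019, -1.0, -0.024], [-0.998, 0.021, -0.066], [0.066, 0.023, -0.998]] [0.01893032 0.5337707  1.09838945]
strut_top [([208.3, 176.2], 0.77)]
fence_slot [([238.9, 170.2], 0.6), ([367.8, 220.0], 0.26), ([296.4, 245.0], 0.25)]
fin_near [([216.8, 188.6], 0.81)]
fin_far [([171.8, 182.2], 0.7), ([215.8, 154.9], 0.56)]
rack [([171.6, 182.3], 0.68)]
bolt [([319.8, 131.2], 0.7),
[... 253 characters left out ...]
oint_positions': array([ 1.26129368e+00,  9.10690828e-02,  1.23072471e+00, -4.26420003e-06,
        1.81983227e+00, -5.66776558e-02]), 'joint_velocities': array([ 2.70722346e-04,  3.39420566e-04,  4.34504976e-04, -6.14344036e-04,
       -4.81200018e-04,  5.24083636e-05]), 'joint_torque': array([ 9.04107274e-04, -4.58459258e+01, -4.18105531e+01, -4.16055457e-05,
        2.34744639e-04,  3.29446976e-06]), 'position': array([0.15007206, 0.5809217 , 0.23127977]), 'orientation': array([-1.00982729e-06,  1.26076604e-01,  9.92020509e-01, -1.68028844e-05]), 'ft_force': array([ 1.25448033, -0.83961926, -0.07401981]), 'moment': array([0.03827967, 0.03963165, 0.04074577]), 'width': 0.08562925559815567}
```

View pics/scene0.png

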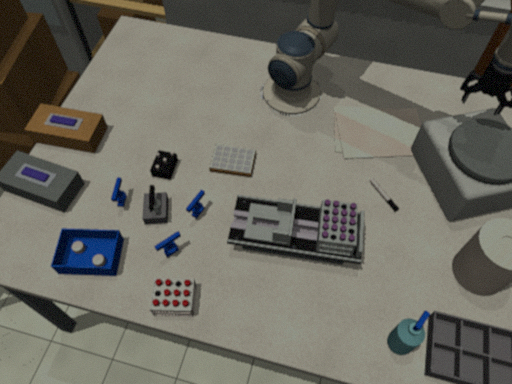

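View pics/top0.png

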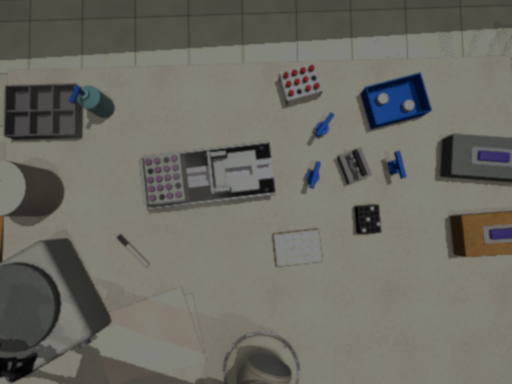

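```bash
python3 - <<'E'
from h import *
p=cv2.imread("pics/top0.png"); d=np.load("top0.npy"); W=cloud("top",d)
c=p[135:215,130:285]; c2=p[140:190,330:380]
cv2.imwrite("pics/c1.png",cv2.resize(c,None,fx=5,fy=5,interpolation=cv2.INTER_CUBIC))
cv2.imwrite("pics/c2.png",cv2.resize(c2,None,fx=10,fy=10,interpolation=cv2.INTER_CUBIC))
print("bench z",np.nanmedian(W[260:300,130:200,2]),np.nanmedian(W[100:130,150:250,2]))
# deck extents
S=W[135:215,130:285]; m=(S[...,2]>0.05)
Q=S[m]; print(len(Q))
r=cv2.minAreaRect((Q[:,:2]*1000).astype(np.float32)); print(r)
# height map
Z=S[...,2]; v=np.nan_to_num(Z*255/0.2).clip(0,255).astype(np.uint8)
cv2.imwrite("pics/z1.png",cv2.resize(cv2.applyColorMap(v,2),None,fx=5,fy=5,interpolation=cv2.INTER_NEAREST))
# park
S=W[140:190,330:380]; 
for lo,hi in((0.03,0.06),(0.085,0.12)):
    Q=S[(S[...,2]>lo)&(S[...,2]<hi)]; print(lo,len(Q),np.median(Q,0),cv2.minAreaRect((Q[:,:2]*1000).astype(np.float32)))
print("spots", ray("top",(208.3,176.2),.065),ray("scene",(295.9,228.4),.065),ray("top",(238.9,170.2),.071),ray("scene",(261.7,221.7),.071))
print("fin_near",ray("top",(216.8,188.6),.126),ray("scene",(283.7,197.7),.126)); print("fin_far",ray("top",(215.8,154.9),.126),ray("scene",(277.4,229.9),.126))
print("park",ray("top",(352.7,166.7),0),ray("scene",(157.7,208.3),0))
E
```

```text
bench z 0.0004484487396522171 0.0006037131285128968
6571
((586.455322265625, 141.78855895996094), (158.39828491210938, 378.8116760253906), 5.669067859649658)
0.03 528 [ 0.60752174 -0.28434616  0.04110705] ((610.6651611328125, -294.9542236328125), (89.67440795898438, 71.91388702392578), 19.907291412353516)
0.085 158 [ 0.61043335 -0.29302566  0.09491146] ((610.44482421875, -294.0200500488281), (77.98870086669922, 14.647187232971191), 19.896446228027344)
spots [0.58239828 0.14150827 0.065     ] [0.59080394 0.14309883 0.065     ] [0.59737336 0.05082706 0.071     ] [0.59881843 0.04245372 0.071     ]
fin_near [0.54044621 0.10925845 0.126     ] [0.53551727 0.09017402 0.126     ]
fin_far [0.63445112 0.11089831 0.126     ] [0.64063126 0.09727743 0.126     ]
park [ 0.60969835 -0.2972093   0.        ] [ 0.60214488 -0.29437279  0.        ]
```

```bash
cd pics; python3 -c "
import cv2,numpy as np
a=cv2.imread('c1.png');b=cv2.imread('z1.png');cv2.imwrite('cz.png',cv2.resize(np.vstack([a,b]),None,fx=.75,fy=.75))"
```

```text
(no output)
```

View pics/cz.png

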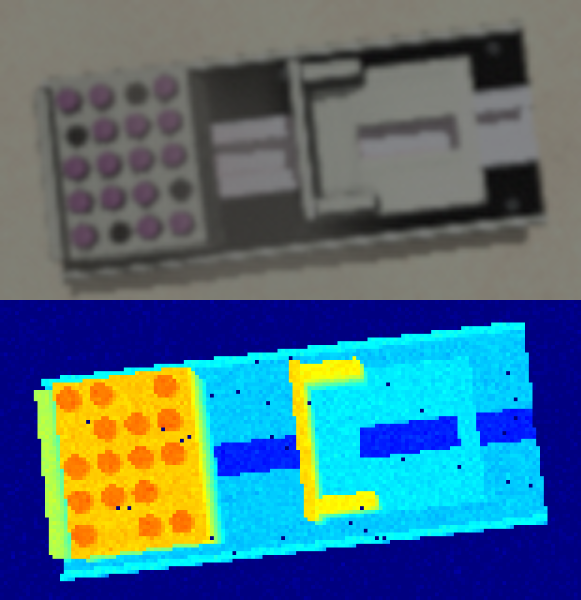

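View pics/c2.png

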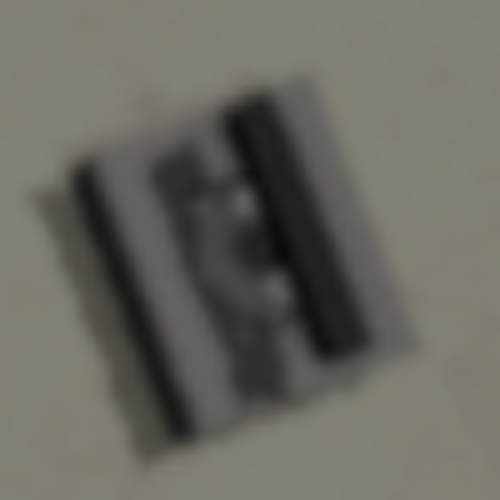

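```bash
python3 - <<'E'
from h import *
d=np.load("top0.npy"); W=cloud("top",d)
S=W[135:215,130:285]; Q=S[S[...,2]>0.05]
# deck rims: z .07-.08 outer 
c=np.array([.5865,.1418]);
for it in range(1):
  for a in np.radians([5.0,5.3,5.67,6.0]):
    ex=np.array([np.cos(a),np.sin(a)]); ey=np.array([-np.sin(a),np.cos(a)])
    x=(Q[:,:2]-c)@ex; y=(Q[:,:2]-c)@ey; 
    # edge slopes
    def edge(sgn):
        bs=np.arange(-.17,.17,.01); e=[np.percentile((sgn*x)[(y>b)&(y<b+.01)],99) for b in bs]; return np.polyfit(bs,e,1)
    print(np.degrees(a),edge(1),edge(-1))
a=np.radians(5.67);ex=np.array([np.cos(a),np.sin(a)]); ey=np.array([-np.sin(a),np.cos(a)])
D=np.dstack([(S[...,:2]-c)@ex,(S[...,:2]-c)@ey,S[...,2]]).reshape(-1,3)
f=D[(D[:,2]>.12)&(D[:,1]<.03)]
for lo,hi in((-.06,-.045),(-.045,0),(0,.045),(.045,.06)):
    g=f[(f[:,0]>lo)&(f[:,0]<hi)]; print("plate/fin",lo,np.percentile(g[:,1],[2,50,98]),len(g), np.median(g[:,2]))
g=f[f[:,1]<np.max(f[:,1])-.012]
for s in(1,-1):
    q=f[(s*f[:,0]>.03)&(f[:,1]<np.percentile(f[:,1],99)-.014)]; print("fin",q.mean(0),q.min(0),q.max(0))
r=D[(D[:,2]>.127)&(D[:,1]>.03)]; print("rack",cv2.minAreaRect((r[:,:2]*1000).astype(np.float32)))
s=D[(D[:,2]<.045)&(D[:,2]>.02)&(abs(D[:,0])<.05)&(abs(D[:,1])<.18)]; print("slot",np.percentile(s[:,0],[2,50,98]))
e=D[(D[:,1]>.16)&(D[:,2]>.1)&(D[:,2]<.117)]; print("stop",np.percentile(e[:,1],[2,98]))
print(np.percentile(D[(D[:,2]>.05),1],[.1,99.9]))
E
```

```text
5.0 [-0.01244097  0.07676362] [0.0105803  0.07817156]
5.300000000000001 [-0.00712423  0.07669005] [0.00511852 0.07808325]
5.67 [-0.0007445   0.07681388] [-0.00155516  0.07806719]
6.000000000000001 [0.00501023 0.07689693] [-0.00691091  0.07811873]
plate/fin -0.06 [-0.06172053 -0.0347046  -0.01196716] 83 0.1266702154488497
plate/fin -0.045 [-0.04797697 -0.01641603 -0.01166408] 58 0.1310043263309581
plate/fin 0 [-0.05723925 -0.01651696 -0.01141088] 62 0.13046568545034776
plate/fin 0.045 [-0.06177295 -0.03409087 -0.01257604] 77 0.12717789972288157
fin [ 0.04928518 -0.04435781  0.1259345 ] [ 0.04349932 -0.06211038  0.12060712] [ 0.05619119 -0.02556731  0.13021195]
fin [-0.05023761 -0.04381032  0.12580772] [-0.05615515 -0.06209222  0.12073085] [-0.04402506 -0.02569671  0.12897759]
rack ((-2.4820938110351562, 112.27069091796875), (131.03366088867188, 101.41048431396484), 0.6844991445541382)
slot [-0.00791464  0.00403891  0.01670422]
stop [0.17485716 0.18502634]
[-0.18897917  0.18803619]
```

```bash
cat >> h.py <<'E'
from scipy.spatial.transform import Rotation as Rn
DC=np.array([.586,.1418]); DY=np.radians(5.67)
def deck(x,y): return DC+np.array([np.cos(DY)*x-np.sin(DY)*y,np.sin(DY)*x+np.cos(DY)*y])
def tool(yawjaw):  # tool-down orientation with jaw (tool y) at yaw
    c,s=np.cos(yawjaw),np.sin(yawjaw); y=np.array([c,s,0]); z=np.array([0,0,-1.]); return Rn.from_matrix(np.stack([np.cross(y,z),y,z],1))
def plan(pos,yawdeg,n,grip,turn=True):
    s=env.read_state(); q=s["orientation"]; R0=Rn.from_quat([*q[1:],q[0]]); p0=s["position"]
    y=np.array(R0.as_matrix()[:,1]); y0=np.degrees(np.arctan2(y[1],y[0]))
    dy=yawdeg-y0
    if turn: dy=(dy+180)%360-180
    R=R0;p=p0.copy(); T=tool(np.radians(yawdeg)); rows=[]
    print("jaw",round(y0,2),"dyaw",round(dy,2),"p",p0.round(4),"w",round(s["width"],4),"F",s["ft_force"].round(1))
    for k in range(n):
        d=R.inv().apply((np.array(pos)-p)/(n-k))
        tgt=tool(np.radians(y0+dy*(k+1)/n)) ; w=(R.inv()*tgt).as_rotvec()
        d=d.round(4); w=w.round(3); p=p+R.apply(d); R=R*Rn.from_rotvec(w)
        rows.append(f"{grip} "+" ".join(f"{v+0:g}" for v in [*d,*w]))
    for i in range(0,n,5): print("; ".join(rows[i:i+5]))
E
python3 - <<'E'
from h import *
plan([*deck(0,-.045),.231],5.67,15,-1)
E
```

```text
jaw 75.51 dyaw -69.84 p [0.1501 0.5809 0.2313] w 0.0856 F [ 1.3 -0.8 -0.1]
-1 -0.0365 -0.0239 0 0 0 0.081; -1 -0.0383 -0.0209 0 0 0 0.082; -1 -0.0399 -0.0176 0 0 0 0.081; -1 -0.0412 -0.0144 0 0 0 0.081; -1 -0.0422 -0.011 0 0 0 0.081
-1 -0.043 -0.0075 0 0 0 0.082; -1 -0.0434 -0.004 0 0 0 0.081; -1 -0.0436 -0.0005 0 0 0 0.081; -1 -0.0435 0.0031 0 0 0 0.081; -1 -0.0431 0.0066 0 0 0 0.082
-1 -0.0424 0.0101 0.0001 0 0 0.081; -1 -0.0415 0.0135 0 0 0 0.081; -1 -0.0403 0.0168 0.0001 0 0 0.081; -1 -0.0388 0.02 0 0 0 0.082; -1 -0.037 0.0231 0.0001 0 0 0.081
```

```bash
python3 -m inch '-1 -0.036 -0.024 0 0 0 0.081; -1 -0.038 -0.021 0 0 0 0.082; -1 -0.040 -0.018 0 0 0 0.081; -1 -0.041 -0.014 0 0 0 0.081; -1 -0.042 -0.011 0 0 0 0.081'; python3 -m inch '-1 -0.043 -0.008 0 0 0 0.082; -1 -0.043 -0.004 0 0 0 0.081; -1 -0.044 0 0 0 0 0.081; -1 -0.044 0.003 0 0 0 0.081; -1 -0.043 0.007 0 0 0 0.082'; python3 -m inch '-1 -0.042 0.010 0 0 0 0.081; -1 -0.042 0.014 0 0 0 0.081; -1 -0.040 0.017 0 0 0 0.081; -1 -0.039 0.020 0 0 0 0.082; -1 -0.037 0.023 0 0 0 0.081'
python3 - <<'E'
from h import *
plan([*deck(0,-.045),.100],5.67,5,-1)
E
```

```text
clock: 1.7
position: [0.2967, 0.4184, 0.2314]
orientation: [0.0, 0.325, 0.946, 0.0]
ft_force: [0.3, 0.5, 0.9]
width: 0.0122
clock: 2.2
position: [0.4441, 0.2568, 0.2316]
orientation: [0.0, 0.509, 0.86, 0.0]
ft_force: [0.1, 1.2, -0.0]
width: -0.0002
clock: 2.7
position: [0.5914, 0.0956, 0.2313]
orientation: [0.0, 0.673, 0.74, 0.0]
ft_force: [0.5, -0.2, 0.3]
width: -0.0001
jaw 5.47 dyaw 0.2 p [0.5914 0.0956 0.2313] w -0.0001 F [ 0.5 -0.2  0.3]
-1 0.0003 -0.0002 0.0263 0 0 -0.001; -1 0.0003 -0.0002 0.0263 0 0 0; -1 0.0003 -0.0002 0.0262 0 0 -0.001; -1 0.0003 -0.0001 0.0263 0 0 -0.001; -1 0.0003 -0.0002 0.0262 0 0 0
```

```bash
python3 -m inch '-1 0 -0.001 0.026 0 0 -0.003; -1 0 0 0.026 0 0 0; -1 0 0 0.026 0 0 0; -1 0 0 0.026 0 0 0; -1 0 0 0.027 0 0 0'; python3 -m inch '-1 0.01 0 0 0 0 0; -1 0.015 0 0 0 0 0; -1 0.015 0 0 0 0 0; -1 0.015 0 0 0 0 0; -1 0.010 0 0 0 0 0'
python3 - <<'E'
from h import *
p,d=env.camera("top"); cv2.imwrite("pics/t1.png",cv2.resize(p[120:230,110:300],None,fx=4,fy=4)); 
s=env.read_state(); print(s["position"],s["ft_force"]); R=s["position"][:2]-DC; print(R@[-np.sin(DY),np.cos(DY)])
E
```

```text
clock: 3.2
position: [0.5895, 0.097, 0.0994]
orientation: [0.0, 0.67, 0.742, 0.0]
ft_force: [-0.3, -0.5, -0.7]
width: -0.0001
clock: 3.7
position: [0.5833, 0.164, 0.1022]
orientation: [0.001, 0.67, 0.743, 0.001]
ft_force: [0.0, -2.6, 2.0]
width: -0.0001
[0.5830534  0.16523508 0.10200875] [-1.0985322   0.16014866 -0.01097059]
0.023611545365760857
```

View pics/t1.png

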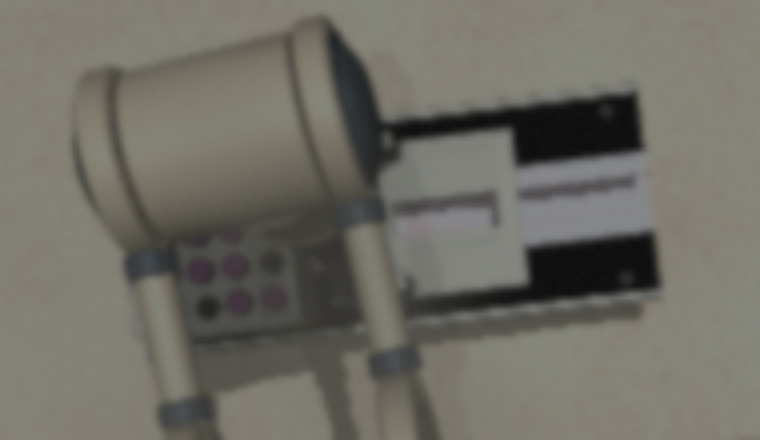

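```bash
python3 -m inch '-1 0.007 0 0 0 0 0; -1 0.006 0 0 0 0 0; -1 0.006 0 0 0 0 0; -1 0.005 0 0 0 0 0; -1 0.004 0 0 0 0 0';python3 -m inch '-1 0.001 0 0 0 0 0; -1 0.001 0 0 0 0 0; -1 0.001 0 0 0 0 0; -1 0.0 0 0 0 0 0; -1 0 0 0 0 0 0'
cat > rear.py <<'E'
from h import *
def an(d):
    W=cloud("top",d); S=W[135:215,130:285].reshape(-1,3)
    ex=np.array([np.cos(DY),np.sin(DY)]); ey=np.array([-np.sin(DY),np.cos(DY)])
    D=np.c_[(S[:,:2]-DC)@ex,(S[:,:2]-DC)@ey,S[:,2]]
    # foot rear edge: z histogram along y for x in +-(.03..  .055)
    q=D[(abs(D[:,0])>.03)&(abs(D[:,0])<.054)&(D[:,1]<-.03)]
    bs=np.arange(-.17,0,.004); return [(round(b,3),round(float(np.median(q[(q[:,1]>b)&(q[:,1]<b+.004),2])),4)) for b in bs if ((q[:,1]>b)&(q[:,1]<b+.004)).sum()>3]
if __name__=="__main__":
    print(an(np.load("top0.npy"))[:14])
    p,d=env.camera("top"); np.save("t2.npy",d); print(an(d)[:40])
    s=env.read_state(); print((s["position"][:2]-DC)@[-np.sin(DY),np.cos(DY)],s["position"],s["ft_force"])
E
python3 rear.py
```

```text
clock: 4.25
position: [0.5802, 0.1894, 0.1006]
orientation: [0.001, 0.67, 0.742, -0.0]
ft_force: [0.4, -3.5, 3.2]
width: 0.0
clock: 4.75
position: [0.5799, 0.1923, 0.1005]
orientation: [0.0, 0.67, 0.742, 0.0]
ft_force: [1.4, -5.8, 3.2]
width: -0.0002
[(np.float64(-0.17), 0.0646), (np.float64(-0.166), 0.0656), (np.float64(-0.162), 0.0642), (np.float64(-0.158), 0.0644), (np.float64(-0.154), 0.0661), (np.float64(-0.15), 0.0655), (np.float64(-0.146), 0.0702), (np.float64(-0.142), 0.071), (np.float64(-0.138), 0.0713), (np.float64(-0.134), 0.0712), (np.float64(-0.13), 0.0708), (np.float64(-0.126), 0.0726), (np.float64(-0.122), 0.0721), (np.float64(-0.118), 0.0709)]
[(np.float64(-0.17), 0.0652), (np.float64(-0.166), 0.0658), (np.float64(-0.162), 0.0657), (np.float64(-0.158), 0.0657), (np.float64(-0.154), 0.0649), (np.float64(-0.15), 0.0662), (np.float64(-0.146), 0.0651), (np.float64(-0.142), 0.0656), (np.float64(-0.138), 0.065), (np.float64(-0.134), 0.0659), (np.float64(-0.13), 0.0658), (np.float64(-0.126), 0.0647), (np.float64(-0.122), 0.0663), (np.float64(-0.118), 0.0653), (np.float64(-0.114), 0.0651), (np.float64(-0.11), 0.0656), (np.float64(-0.106), 0.0656), (np.float64(-0.102), 0.0659), (np.float64(-0.098), 0.0653), (np.float64(-0.094), 0.0654), (np.float64(-0.09), 0.0662), (np.float64(-0.086), 0.0652), (np.float64(-0.082), 0.0644), (np.float64(-0.078), 0.0658), (np.float64(-0.074), 0.0662), (np.float64(-0.07), 0.0655), (np.float64(-0.066), 0.0705), (np.float64(-0.062), 0.0718), (np.float64(-0.058), 0.0717), (np.float64(-0.054), 0.0713), (np.float64(-0.05), 0.0707), (np.float64(-0.046), 0.0708), (np.float64(-0.042), 0.072), (np.float64(-0.038), 0.0719), (np.float64(-0.034), 0.0712)]
0.05085605560320204 [0.57991335 0.19230179 0.10052737] [ 2.24805554 -5.06153406  3.89081794]
```

```bash
python3 -m inch '-1 0.001 0 0 0 0 0; -1 0.001 0 0 0 0 0; -1 0.001 0 0 0 0 0; -1 0 0 0 0 0 0; -1 0 0 0 0 0 0';python3 -m inch '-1 0.001 0 0 0 0 0; -1 0 0 0 0 0 0; -1 0.001 0 0 0 0 0; -1 0 0 0 0 0 0; -1 0 0 0 0 0 0'; python3 -m inch '-1 0.001 0 0 0 0 0; -1 0 0 0 0 0 0; -1 0 0 0 0 0 0; -1 0 0 0 0 0 0; -1 0 0 0 0 0 0'
```

```text
clock: 5.3
position: [0.5795, 0.1955, 0.1003]
orientation: [0.0, 0.67, 0.742, 0.0]
ft_force: [2.3, -4.1, 2.9]
width: -0.0003
clock: 5.8
position: [0.5791, 0.1976, 0.1002]
orientation: [-0.0, 0.67, 0.742, 0.0]
ft_force: [2.0, -3.5, 3.2]
width: -0.0004
clock: 6.3
position: [0.579, 0.1986, 0.1002]
orientation: [-0.0, 0.67, 0.742, 0.0]
ft_force: [1.9, -3.7, 3.4]
width: -0.0001
```

```bash
python3 -m inch '-1 0.001 0 0 0 0 0; -1 0 0 0 0 0 0; -1 0.0005 0 0 0 0 0; -1 0 0 0 0 0 0; -1 0 0 0 0 0 0';python3 -m inch '-1 0.0005 0 0 0 0 0; -1 0 0 0 0 0 0; -1 0 0 0 0 0 0; -1 0 0 0 0 0 0; -1 0 0 0 0 0 0'; python3 rear.py | tail -1
```

```text
clock: 6.8
position: [0.579, 0.1989, 0.1002]
orientation: [0.001, 0.67, 0.742, -0.001]
ft_force: [2.7, -7.7, 3.6]
width: -0.0
clock: 7.3
position: [0.5789, 0.1989, 0.1002]
orientation: [0.001, 0.671, 0.742, -0.001]
ft_force: [2.9, -8.1, 3.1]
width: 0.0
0.057557214771563954 [0.57893888 0.19893914 0.10020863] [ 3.0762329  -8.98480307  3.6866287 ]
```

```bash
python3 -m inch '-1 0.001 0 0 0 0 0; -1 0 0 0 0 0 0; -1 0.001 0 0 0 0 0; -1 0 0 0 0 0 0; -1 0 0 0 0 0 0'; python3 -m inch '-1 -0.005 0 0 0 0 0; -1 -0.008 0 0 0 0 0; -1 0 0 -0.03 0 0 0; -1 0 0 -0.04 0 0 0; -1 0 0 -0.04 0 0 0'
python3 - <<'E'
from h import *
b=np.array([.6105,-.2940]); plan([*b,.211],-70.1,10,1)
E
```

```text
clock: 7.85
position: [0.5789, 0.1989, 0.1003]
orientation: [0.002, 0.671, 0.741, -0.002]
ft_force: [1.4, -15.1, 4.3]
width: 0.0004
clock: 8.35
position: [0.5789, 0.1901, 0.2101]
orientation: [-0.002, 0.67, 0.743, -0.001]
ft_force: [1.0, 0.5, 0.4]
width: 0.0001
jaw 5.91 dyaw -76.01 p [0.5789 0.1901 0.2101] w 0.0001 F [1.  0.5 0.4]
1 -0.0485 -0.0018 -0.0001 -0.004 -0.001 0.133; 1 -0.0483 0.0046 -0.0001 0 0 0.132; 1 -0.0473 0.0109 -0.0001 0 0 0.133; 1 -0.0454 0.0171 -0.0001 0 0 0.133; 1 -0.0427 0.023 -0.0001 0 0 0.132
1 -0.0393 0.0284 -0.0001 0 0 0.133; 1 -0.0352 0.0333 -0.0001 0 0 0.133; 1 -0.0305 0.0377 -0.0001 0 0 0.132; 1 -0.0253 0.0414 0 0 0 0.133; 1 -0.0196 0.0444 -0.0001 0 0 0.133
```

```bash
python3 -m inch '0 -0.0485 -0.002 0 -0.004 -0.001 0.133; 0 -0.048 0.0045 0 0 0 0.132; 0 -0.047 0.011 0 0 0 0.133; 0 -0.0455 0.017 0 0 0 0.133; 0 -0.043 0.023 0 0 0 0.132'; python3 -m inch '0 -0.039 0.0285 0 0 0 0.133; 0 -0.035 0.0335 0 0 0 0.133; 0 -0.0305 0.0375 0 0 0 0.132; 0 -0.0255 0.0415 0 0 0 0.133; 0 -0.0195 0.0445 0 0 0 0.133'
python3 - <<'E'
from h import *
p,d=env.camera("scene"); cv2.imwrite("pics/s1.png",cv2.resize(p[130:300,80:380],None,fx=2.6,fy=2.6)); W=cloud("scene",d)
S=W[170:230,130:190].reshape(-1,3); Q=S[(S[:,2]>.086)&(S[:,2]<.1)&(np.hypot(S[:,0]-.61,S[:,1]+.294)<.05)]; print(len(Q),np.median(Q,0) if len(Q) else 0, cv2.minAreaRect((Q[:,:2]*1000).astype(np.float32)) if len(Q)>4 else 0)
plan([.6105,-.2943,.12],-70.1,5,0)
E
```

```text
clock: 8.85
position: [0.5947, -0.0532, 0.2099]
orientation: [0.0, 0.876, 0.482, 0.002]
ft_force: [1.8, 0.1, 0.0]
width: 0.0424
clock: 9.35
position: [0.6108, -0.2952, 0.21]
orientation: [-0.0, 0.985, 0.17, 0.002]
ft_force: [0.8, 0.3, -0.5]
width: 0.0425
114 [ 0.61483836 -0.29210246  0.09187338] ((614.644775390625, -292.4028015136719), (80.43595886230469, 14.485421180725098), 19.36178970336914)
jaw -71.21 dyaw 1.11 p [ 0.6094 -0.303   0.2081] w 0.0427 F [-5.2 -1.9 -2.2]
0 0.0008 -0.0016 0.0176 0.003 0 -0.004; 0 0.0008 -0.0016 0.0176 0 0 -0.004; 0 0.0007 -0.0016 0.0176 0 0 -0.004; 0 0.0008 -0.0016 0.0176 0 0 -0.004; 0 0.0008 -0.0015 0.0177 0 0 -0.003
```

View pics/s1.png

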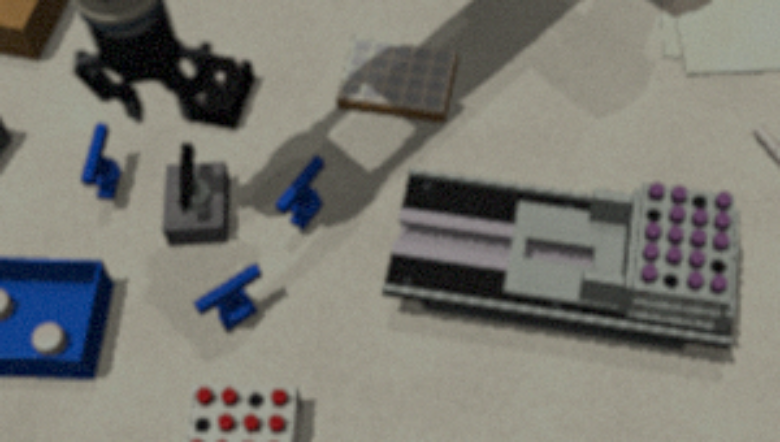

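```bash
python3 -m inch '0 0 0 0 0 0 0; 0 0 0 0 0 0 0; 0 0 0 0 0 0 0; 0 0 0 0 0 0 0; 0 0 0 0 0 0 0' ; python3 - <<'E'
from h import *
p,d=env.camera("scene"); W=cloud("scene",d); q,dt=env.camera("top"); Wt=cloud("top",dt); np.save("s3.npy",d);np.save("t3.npy",dt)
ex=np.array([np.cos(DY),np.sin(DY)]); ey=np.array([-np.sin(DY),np.cos(DY)])
for n,w in(("scene",W),("top",Wt)):
    S=w.reshape(-1,3); D=np.c_[(S[:,:2]-DC)@ex,(S[:,:2]-DC)@ey,S[:,2]]
    r=D[(D[:,2]>.06)&(D[:,2]<.2)&(abs(D[:,0])<.1)&(abs(D[:,1])<.21)]; print(n,"deckrect",cv2.minAreaRect((r[:,:2]*1000).astype(np.float32)))
    f=D[(D[:,2]>.121)&(D[:,2]<.129)&(abs(D[:,0])<.06)&(D[:,1]<.068)&(D[:,1]>.0)]
    for s in(1,-1):
        g=f[(s*f[:,0]>.035)]; print(" fin",len(g),np.percentile(g,[2,98],0).round(4).tolist())
    f=D[(D[:,2]>.121)&(abs(D[:,0])<.03)&(D[:,1]<.12)]; print(" plate top y",np.percentile(f[:,1],[0,1,5,50]).round(4))
    r=D[(D[:,2]>.128)&(D[:,2]<.143)&(D[:,1]>.08)&(D[:,1]<.2)]; print(" rack",np.percentile(r,[1,99],0).round(4).tolist())
    r=D[(D[:,2]>.068)&(D[:,2]<.074)&(abs(D[:,0])>.02)&(abs(D[:,0])<.05)&(D[:,1]<.0)]; print(" foot rear",np.percentile(r[:,1],[1,3]))
    b=D[(D[:,2]>.02)&(D[:,2]<.06)&(abs(D[:,0])<.03)&(D[:,1]>-.06)&(D[:,1]<.05)]; print(" slot pts",np.percentile(b,[3,97],0).round(4).tolist())
print(env.read_state()["position"])
E
```

```text
clock: 9.9
position: [0.6113, -0.2929, 0.2113]
orientation: [0.001, 0.985, 0.173, 0.002]
ft_force: [-0.3, 0.9, 0.9]
width: 0.0428
scene deckrect ((2.6162033081054688, 1.446136474609375), (163.07958984375, 379.99200439453125), 0.10769978910684586)
 fin 57 [[0.0477, 0.0249, 0.1212], [0.0595, 0.0672, 0.1268]]
 fin 51 [[-0.0525, 0.0273, 0.1211], [-0.0399, 0.0676, 0.1273]]
 plate top y [-0.5068 -0.4975 -0.4861 -0.4131]
 rack [[-0.4723, 0.0809, 0.1283], [0.0657, 0.1755, 0.1426]]
 foot rear [-0.92684102 -0.91712527]
 slot pts [[-0.0236, -0.0587, 0.0243], [-0.0039, 0.0353, 0.0593]]
top deckrect ((0.3430328369140625, 0.1123809814453125), (379.2389831542969, 158.6537628173828), 89.88847351074219)
 fin 73 [[0.0434, 0.0251, 0.1215], [0.0562, 0.0677, 0.1289]]
 fin 64 [[-0.0558, 0.0245, 0.1222], [-0.0396, 0.0676, 0.1289]]
 plate top y [-0.5014 -0.4927 -0.472  -0.397 ]
 rack [[-0.0658, 0.0805, 0.1311], [0.0628, 0.1746, 0.1415]]
 foot rear [-0.87522455 -0.87034391]
 slot pts [[-0.007, -0.0573, 0.0275], [0.0168, 0.0388, 0.0356]]
[ 0.61120193 -0.29333064  0.21118152]
```

```bash
python3 - <<'E'
from h import *
plan([.6122,-.2933,.077],-70.3,5,0)
E
```

```text
jaw -70.11 dyaw -0.19 p [ 0.6112 -0.2933  0.2112] w 0.0428 F [ 0.1  0.2 -0.1]
0 0.0001 0 0.0268 0.003 -0.004 0.001; 0 0.0002 0.0001 0.0268 0 0 0; 0 0.0002 0.0001 0.0269 0 0 0.001; 0 0.0002 0 0.0268 0 0 0.001; 0 0.0002 0.0001 0.0269 0 0 0
```

```bash
python3 -m inch '0 0.001 0 0.027 0.003 -0.004 0.001; 0 0 0 0.027 0 0 0; 0 0 0 0.027 0 0 0.001; 0 0 0 0.027 0 0 0; 0 0 0 0.026 0 0 0'; python3 -m inch '0 0 0 0 0 0 0; -1 0 0 0 0 0 0; -1 0 0 0 0 0 0; -1 0 0 0 0 0 0; -1 0 0 0 0 0 0'
```

```text
clock: 10.5
position: [0.6119, -0.2934, 0.0757]
orientation: [-0.0, 0.985, 0.171, -0.0]
ft_force: [-0.1, 0.3, 0.2]
width: 0.0428
clock: 11.0
position: [0.6132, -0.2942, 0.0796]
orientation: [0.001, 0.985, 0.171, 0.002]
ft_force: [1.2, 1.4, 5.1]
width: 0.0125
```

```bash
python3 -m inch '-1 0 0 0 0 0 0; -1 0 0 -0.01 0 0 0; -1 0 0 -0.02 0 0 0; -1 0 0 -0.03 0 0 0; -1 0 0 -0.03 0 0 0'; python3 - <<'E'
from h import *
plan([*deck(0.002,-.012),.19],5.67,10,-1)
p,d=env.camera("scene"); cv2.imwrite("pics/s4.png",cv2.resize(p[130:300,80:380],None,fx=2.6,fy=2.6))
E
```

```text
clock: 11.5
position: [0.6113, -0.2936, 0.1667]
orientation: [-0.001, 0.985, 0.171, -0.002]
ft_force: [0.5, 0.1, -2.6]
width: 0.0122
jaw -70.31 dyaw 75.98 p [ 0.6113 -0.2936  0.1667] w 0.0122 F [ 0.5  0.1 -2.6]
-1 0.0122 -0.0406 -0.0022 -0.003 0.002 -0.133; -1 0.0175 -0.0387 -0.0023 0 0 -0.132; -1 0.0224 -0.036 -0.0023 0 0 -0.133; -1 0.027 -0.0327 -0.0024 0 0 -0.132; -1 0.0311 -0.0289 -0.0023 0 0 -0.133
-1 0.0346 -0.0245 -0.0024 0 0 -0.133; -1 0.0376 -0.0197 -0.0023 0 0 -0.132; -1 0.0398 -0.0146 -0.0024 0 0 -0.133; -1 0.0414 -0.0092 -0.0023 0 0 -0.133; -1 0.0423 -0.0037 -0.0024 0 0 -0.132
```

View pics/s4.png

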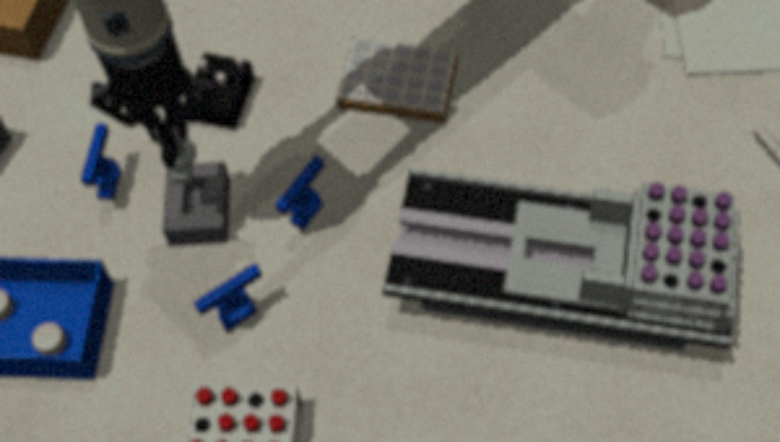

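```bash
python3 - <<'E'
from h import *
plan([*deck(0.002,-.012),.19],5.67,15,-1)
E
```

```text
jaw -70.31 dyaw 75.98 p [ 0.613  -0.2945  0.1743] w 0.0123 F [ 0.2 -0.1  2.9]
-1 0.008 -0.0272 -0.0011 0.005 -0.004 -0.088; -1 0.0104 -0.0264 -0.001 0 0 -0.089; -1 0.0127 -0.0253 -0.001 0 0 -0.088; -1 0.0149 -0.0241 -0.0011 0 0 -0.089; -1 0.017 -0.0227 -0.001 0 0 -0.088
-1 0.0189 -0.0211 -0.0011 0 0 -0.088; -1 0.0207 -0.0194 -0.001 0 0 -0.089; -1 0.0223 -0.0175 -0.0011 0 0 -0.088; -1 0.0238 -0.0154 -0.001 0 0 -0.089; -1 0.0251 -0.0133 -0.0011 0 0 -0.088
-1 0.0261 -0.011 -0.001 0 0 -0.088; -1 0.027 -0.0087 -0.0011 0 0 -0.089; -1 0.0276 -0.0063 -0.001 0 0 -0.088; -1 0.0281 -0.0038 -0.0011 0 0 -0.089; -1 0.0284 -0.0013 -0.001 0 0 -0.088
```

```bash
python3 -m inch '-1 0.008 -0.027 -0.002 0 0 -0.088; -1 0.010 -0.0265 -0.002 0 0 -0.089; -1 0.013 -0.025 -0.002 0 0 -0.088; -1 0.015 -0.024 -0.002 0 0 -0.089; -1 0.017 -0.023 -0.002 0 0 -0.088'; python3 -m inch '-1 0.019 -0.021 -0.001 0 0 -0.088; -1 0.021 -0.019 -0.001 0 0 -0.089; -1 0.022 -0.0175 -0.001 0 0 -0.088; -1 0.024 -0.0155 -0.001 0 0 -0.089; -1 0.025 -0.013 -0.001 0 0 -0.088'; python3 -m inch '-1 0.026 -0.011 0 0 0 -0.088; -1 0.027 -0.009 0 0 0 -0.089; -1 0.028 -0.006 0 0 0 -0.088; -1 0.028 -0.004 0 0 0 -0.089; -1 0.028 -0.001 0 0 0 -0.088';  python3 -m inch '-1 0 0 0 0 0 0; -1 0 0 0 0 0 0; -1 0 0 0 0 0 0; -1 0 0 0 0 0 0; -1 0 0 0 0 0 0'
python3 - <<'E'
from h import *
plan([*deck(0.002,-.012),.19],5.67,5,-1)
p,d=env.camera("scene"); np.save("s5.npy",d); cv2.imwrite("pics/s5.png",p); cv2.imwrite("pics/s5c.png",cv2.resize(p[160:280,210:370],None,fx=4.8,fy=4.8))
p,d=env.camera("top"); np.save("t5.npy",d); cv2.imwrite("pics/t5c.png",cv2.resize(p[120:230,110:300],None,fx=4,fy=4))
E
```

```text
clock: 12.05
position: [0.6036, -0.1515, 0.176]
orientation: [-0.001, 0.923, 0.384, -0.001]
ft_force: [1.0, 0.6, -1.7]
width: 0.0123
clock: 12.55
position: [0.5964, -0.0101, 0.1812]
orientation: [-0.001, 0.816, 0.577, -0.001]
ft_force: [-0.1, 0.4, -2.4]
width: 0.0122
clock: 13.05
position: [0.5885, 0.1312, 0.1812]
orientation: [-0.001, 0.67, 0.742, -0.001]
ft_force: [0.0, -0.4, -3.6]
width: 0.0123
clock: 13.55
position: [0.5891, 0.1293, 0.182]
orientation: [-0.0, 0.672, 0.741, -0.0]
ft_force: [-0.3, 0.2, -2.7]
width: 0.0127
jaw 5.58 dyaw 0.09 p [0.5891 0.1293 0.182 ] w 0.0127 F [-0.3  0.2 -2.7]
-1 0.0002 0 -0.0016 -0.001 -0.001 0; -1 0.0001 0 -0.0016 0 0 -0.001; -1 0.0002 0 -0.0016 0 0 0; -1 0.0001 0.0001 -0.0016 0 0 0; -1 0.0002 0 -0.0016 0 0 -0.001
```

View pics/s5c.png

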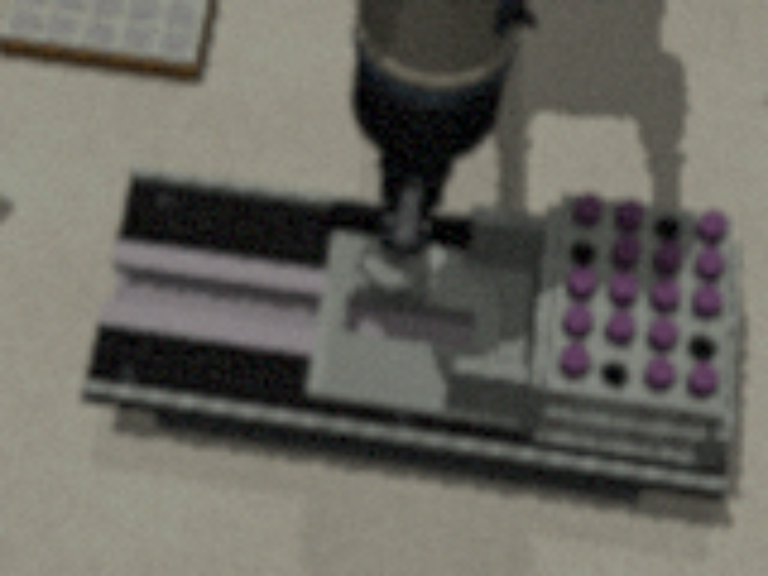

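View pics/t5c.png

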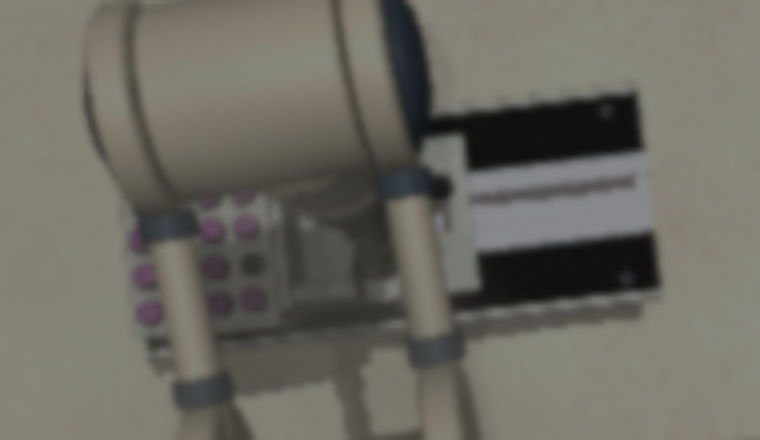

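```bash
python3 - <<'E'
from h import *
ex=np.array([np.cos(DY),np.sin(DY)]); ey=np.array([-np.sin(DY),np.cos(DY)])
d=np.load("s5.npy"); p=cv2.imread("pics/s5.png"); W=cloud("scene",d)
D=np.dstack([(W[...,:2]-DC)@ex,(W[...,:2]-DC)@ey,W[...,2]])
for v in range(196,222):
    print(v," ".join(f"({D[v,u,0]*1e3:.0f},{D[v,u,1]*1e3:.0f},{D[v,u,2]*1e3:.0f})" for u in range(274,312,3)))
m=p.mean(2)<45
q=D[(D[...,2]>.16)&(D[...,2]<.212)&(abs(D[...,1]+.012)<.06)&(abs(D[...,0])<.03)]
print(len(q))
for b in np.arange(-.06,.05,.008):
    g=q[(q[:,1]>b)&(q[:,1]<b+.008)]
    if len(g): print(round(b,3),len(g),np.percentile(g[:,0],[5,50,95]).round(4),np.percentile(g[:,2],[5,95]).round(4))
E
```

```text
196 (-135,-81,-3) (-137,-72,-4) (-137,-62,-1) (-139,-53,-3) (-143,-43,-5) (-141,-34,-0) (40,-23,296) (42,-16,302) (42,-8,304) (25,-1,279) (25,6,279) (-153,23,-4) (-153,33,-1)
197 (-129,-80,1) (-131,-71,0) (-131,-62,2) (-136,-52,-2) (-135,-43,0) (24,-30,264) (41,-22,294) (42,-15,297) (43,-8,301) (24,-0,272) (-148,14,-5) (-147,23,0) (-152,33,-5)
198 (-127,-80,-2) (-130,-71,-4) (-133,-61,-7) (-133,-52,-4) (-131,-42,2) (25,-30,260) (43,-22,292) (42,-15,292) (44,-8,298) (24,-0,266) (-143,14,-2) (-144,24,-1) (-148,34,-6)
199 (-125,-80,-5) (-126,-70,-3) (-127,-61,-4) (-130,-51,-6) (-132,-42,-6) (26,-29,257) (45,-22,291) (42,-15,288) (45,-7,294) (25,0,264) (-136,15,2) (-143,24,-6) (-143,34,-3)
200 (-75,-75,72) (-121,-70,-3) (-126,-60,-7) (-124,-51,-2) (-127,-41,-4) (25,-29,251) (47,-21,289) (45,-14,287) (46,-7,292) (24,1,257) (-137,15,-5) (-138,25,-4) (-139,34,-2)
201 (-72,-75,72) (-73,-66,73) (-74,-57,73) (-119,-50,1) (-126,-41,-8) (23,-29,242) (23,-21,245) (47,-14,287) (49,-7,292) (25,1,254) (-129,16,2) (-133,25,-1) (-133,34,1)
202 (-72,-75,65) (nan,nan,nan) (1,-53,195) (2,-45,198) (-75,-3
[... 3084 characters left out ...]
7)
221 (-11,-66,61) (-8,-57,68) (-11,-48,65) (-12,-39,66) (16,-30,122) (13,-22,119) (15,-14,125) (16,-5,129) (13,3,127) (-21,13,66) (-22,21,67) (-23,30,68) (-26,39,65)
150
-0.06 10 [0.0024 0.0079 0.0123] [0.1799 0.1972]
-0.052 21 [0.0013 0.0095 0.0122] [0.1808 0.1977]
-0.044 21 [0.0008 0.0101 0.0131] [0.1776 0.197 ]
-0.036 22 [0.0019 0.0095 0.0144] [0.1833 0.1974]
-0.028 5 [0.0072 0.0104 0.0124] [0.1639 0.1948]
-0.02 8 [0.0127 0.0149 0.0245] [0.163  0.1909]
-0.012 3 [0.0119 0.0133 0.0229] [0.1661 0.1861]
-0.004 8 [0.0016 0.0089 0.0137] [0.1856 0.196 ]
0.004 21 [0.0005 0.0099 0.0129] [0.1826 0.1978]
0.012 21 [0.0023 0.011  0.0131] [0.1806 0.1988]
0.02 10 [0.0003 0.008  0.0121] [0.1834 0.1958]
```

```bash
python3 -m inch '-1 0.003 -0.0012 0.006 0 0 0; -1 0.003 -0.001 0.010 0 0 0; -1 0 0 0.012 0 0 0; -1 0 0 0.008 0 0 0; -1 0 0 0.004 0 0 0'; python3 -m inch '-1 0 0 0 0 0 0; -1 0 0 0 0 0 0; -1 0 0 0.003 0 0 0; -1 0 0 0.005 0 0 0; -1 0 0 0.005 0 0 0';python3 - <<'E'
from h import *
s=env.read_state(); print((s["position"][:2]-DC)@[np.cos(DY),np.sin(DY)],s["ft_force"])
p,d=env.camera("scene"); np.save("s6.npy",d);cv2.imwrite("pics/s6c.png",cv2.resize(p[180:260,230:350],None,fx=6,fy=6,interpolation=cv2.INTER_CUBIC))
E
```

```text
clock: 14.15
position: [0.5854, 0.1359, 0.1399]
orientation: [-0.001, 0.671, 0.741, -0.001]
ft_force: [-0.1, 0.3, -3.4]
width: 0.0119
clock: 14.65
position: [0.5863, 0.136, 0.1289]
orientation: [-0.0, 0.671, 0.741, 0.0]
ft_force: [0.2, -0.0, -3.0]
width: 0.0122
-0.0002538740637589446 [ 0.20760232 -0.04644054 -2.9568794 ]
```

View pics/s6c.png

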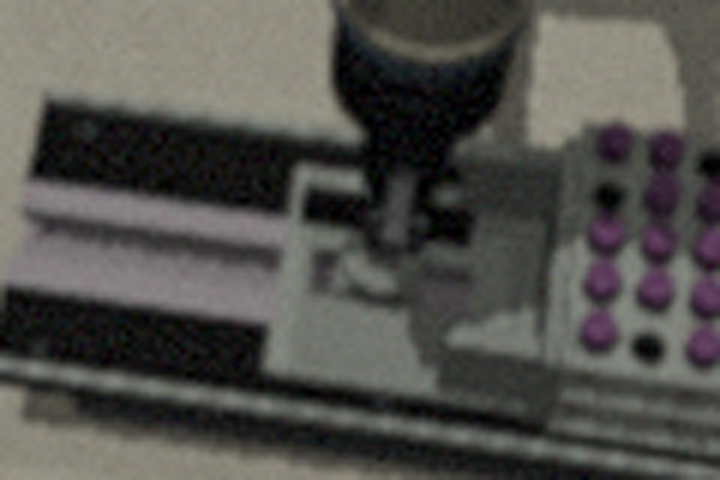

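Head is entering the slot (about 390,285 in the crop) with no extra force (−3 N is the bolt's weight). Lowering on.

```bash
python3 -m inch '-1 0 0 0.004 0 0 0; -1 0 0 0.004 0 0 0; -1 0 0 0.004 0 0 0; -1 0 0 0.002 0 0 0; -1 0 0 0 0 0 0'; python3 -m inch '-1 0 0 0.002 0 0 0; -1 0 0 0.001 0 0 0; -1 0 0 0.001 0 0 0; -1 0 0 0 0 0 0; -1 0 0 0 0 0 0'
```

```text
clock: 15.2
position: [0.586, 0.136, 0.1145]
orientation: [-0.001, 0.671, 0.741, -0.0]
ft_force: [-0.5, 0.1, -3.0]
width: 0.0128
clock: 15.7
position: [0.5862, 0.136, 0.1111]
orientation: [-0.0, 0.671, 0.741, -0.0]
ft_force: [-0.0, -0.0, -1.9]
width: 0.0126
```

```bash
python3 -m inch '-1 0 0 0.001 0 0 0; -1 0 0 0 0 0 0; -1 0 0 0.001 0 0 0; -1 0 0 0 0 0 0; -1 0 0 0 0 0 0'; python3 - <<'E'
from h import *
ex=np.array([np.cos(DY),np.sin(DY)]); ey=np.array([-np.sin(DY),np.cos(DY)])
p,d=env.camera("scene"); W=cloud("scene",d);cv2.imwrite("pics/s7c.png",cv2.resize(p[180:260,230:350],None,fx=6,fy=6,interpolation=cv2.INTER_CUBIC))
D=np.dstack([(W[...,:2]-DC)@ex,(W[...,:2]-DC)@ey,W[...,2]])
q=D[(D[...,2]>.095)&(D[...,2]<.14)&(abs(D[...,1]+.008)<.055)&(abs(D[...,0]-.003)<.02)]
for b in np.arange(-.06,.05,.008):
    g=q[(q[:,1]>b)&(q[:,1]<b+.008)]
    if len(g): print(round(b,3),len(g),np.percentile(g[:,0],[5,50,95]).round(4),np.percentile(g[:,2],[5,50,95]).round(4))
print(env.read_state()["ft_force"],env.read_state()["position"])
E
```

```text
clock: 16.2
position: [0.5861, 0.136, 0.109]
orientation: [-0.0, 0.671, 0.741, -0.0]
ft_force: [0.2, -1.0, -2.3]
width: 0.0125
-0.052 11 [-0.0002  0.0076  0.0115] [0.1138 0.1202 0.1234]
-0.044 20 [-0.0008  0.0078  0.0115] [0.1036 0.1213 0.1227]
-0.036 18 [-0.0008  0.0079  0.0115] [0.1093 0.1211 0.1244]
-0.028 18 [-0.0002  0.0077  0.0106] [0.1085 0.1209 0.1262]
-0.02 2 [0.0087 0.0094 0.0101] [0.1199 0.1212 0.1226]
0.004 9 [0.0005 0.0078 0.0118] [0.1146 0.1201 0.1224]
0.012 20 [-0.0017  0.0076  0.011 ] [0.1062 0.1198 0.124 ]
0.02 19 [-0.0015  0.0072  0.0104] [0.1084 0.1199 0.1252]
0.028 6 [0.0002 0.0057 0.0091] [0.1101 0.119  0.1216]
[ 0.82509954 -1.34015423 -2.27962413] [0.58616921 0.13595919 0.10904947]
```

View pics/s7c.png

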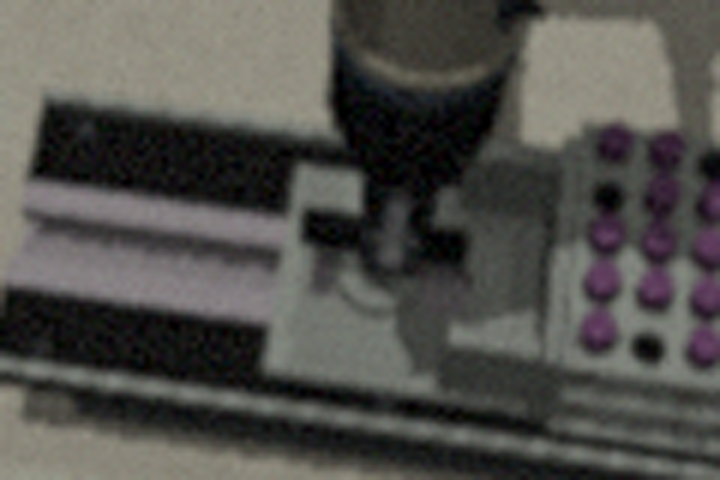

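```bash
python3 -m inch '-1 0 0 0.001 0 0 0; -1 0 0 0 0 0 0; -1 0 0 0 0 0 0; -1 0 0 0 0 0 0; -1 0 0 0 0 0 0'; python3 -m inch '-1 0 0 0.001 0 0 0; -1 0 0 0 0 0 0; -1 0 0 0 0 0 0; -1 0 0 0 0 0 0; -1 0 0 0 0 0 0'
```

```text
clock: 16.75
position: [0.5863, 0.136, 0.1086]
orientation: [-0.0, 0.671, 0.741, 0.0]
ft_force: [-1.5, 0.8, 1.7]
width: 0.0129
clock: 17.25
position: [0.5863, 0.1361, 0.1085]
orientation: [-0.0, 0.671, 0.741, 0.0]
ft_force: [-3.4, 0.2, 5.7]
width: 0.0124
```

```bash
python3 -m inch '-1 0 0 -0.002 0 0 0; -1 0 0 0 0 0 0; -1 0 0 0 0 0 0; -1 0 0 0 0 0 -0.06; -1 0 0 0 0 0 -0.11'; python3 -m inch '-1 0 0 0 0 0 -0.14; -1 0 0 0 0 0 -0.14; -1 0 0 0 0 0 -0.14; -1 0 0 0 0 0 -0.14; -1 0 0 0 0 0 -0.14'; python3 -m inch '-1 0 0 0 0 0 -0.14; -1 0 0 0 0 0 -0.14; -1 0 0 0 0 0 -0.14; -1 0 0 0 0 0 -0.14; -1 0 0 0 0 0 -0.14'; python3 - <<'E'
from h import *
plan([*env.read_state()["position"]],95.67,5,-1)
print(env.read_state()["moment"])
E
```

```text
clock: 17.75
position: [0.5862, 0.1356, 0.1086]
orientation: [-0.0, 0.605, 0.796, -0.0]
ft_force: [0.5, -1.3, -0.8]
width: 0.0125
clock: 18.25
position: [0.5862, 0.1355, 0.1086]
orientation: [-0.0, 0.294, 0.956, -0.0]
ft_force: [-0.0, -2.9, 0.1]
width: 0.0124
clock: 18.75
position: [0.5861, 0.1352, 0.1086]
orientation: [-0.001, -0.052, 0.999, -0.0]
ft_force: [0.2, -0.4, -0.6]
width: 0.0121
jaw 95.91 dyaw -0.24 p [0.5861 0.1352 0.1086] w 0.0121 F [ 0.2 -0.4 -0.6]
-1 0 0 0 0 -0.001 0.001; -1 0 0 0 0 0 0.001; -1 0 0 0 0 0 0.001; -1 0 0 0 0 0 0; -1 0 0 0 0 0 0.001
[-0.16915315 -0.10459172  0.0539083 ]
```

```bash
python3 -m inch '-1 0 0 0 0 0 0; -1 0 0 0 0 0 0; 0 0 0 0 0 0 0; 0 0 0 0 0 0 0; 0 0 0 0 0 0 0'; python3 -m inch '0 0 0 0 0 0 0; 0 0 0 -0.01 0 0 0; 0 0 0 -0.02 0 0 0; 0 0 0 -0.03 0 0 0; 0 0 0 -0.04 0 0 0';python3 -m inch '0 0 0 -0.04 0 0 0; 0 0.04 0 -0.02 0 0 0; 0 0.045 0 0 0 0 0; 0 0.045 0 0 0 0 0; 0 0.045 0 0 0 0 0'; python3 -c "
from h import *
R=Rn.from_quat(np.roll(env.read_state()['orientation'],-1)).as_matrix();print(R[:,0])"
```

```text
clock: 19.25
position: [0.5863, 0.1362, 0.1092]
orientation: [-0.0, -0.049, 0.999, 0.0]
ft_force: [-0.3, 0.0, -0.0]
width: 0.0426
clock: 19.75
position: [0.5854, 0.1358, 0.2088]
orientation: [-0.002, -0.049, 0.999, 0.0]
ft_force: [0.7, 1.1, -0.5]
width: 0.0426
clock: 20.25
position: [0.4106, 0.1186, 0.2701]
orientation: [0.0, -0.049, 0.999, 0.0]
ft_force: [-0.2, 0.4, 0.4]
width: 0.0424
[-9.95211992e-01 -9.77370265e-02 -7.51859561e-04]
```

```bash
python3 -m inch '0 0 0 0 0 0 0; 0 0 0 0 0 0 0; 0 0 0 0 0 0 0; 0 0 0 0 0 0 0; 0 0 0 0 0 0 0'; python3 - <<'E'
from h import *
ex=np.array([np.cos(DY),np.sin(DY)]); ey=np.array([-np.sin(DY),np.cos(DY)])
im=[]
for n,off in(("scene",(.0036,.0014)),("top",(0,0))):
    p,d=env.camera(n); cv2.imwrite(f"pics/{n}9.png",p); W=cloud(n,d)
    D=np.dstack([(W[...,:2]-DC)@ex-off[0],(W[...,:2]-DC)@ey-off[1],W[...,2]])
    q=D[(D[...,2]>.117)&(D[...,2]<.14)&(abs(D[...,1]+.01)<.03)&(abs(D[...,0])<.055)]
    print(n,len(q),cv2.minAreaRect((q[:,:2]*1000).astype(np.float32)) if len(q)>4 else 0,np.percentile(q[:,2],[5,50,95]), q.min(0),q.max(0))
    f=D[(D[...,2]>.121)&(D[...,2]<.129)&(abs(D[...,0])<.062)&(D[...,1]<.068)&(D[...,1]>.0)&(abs(D[...,0])>.04)&(D[...,1]>.018)]; print(np.percentile(f,[2,98],0).round(4).tolist())
    r=D[(D[...,2]>.128)&(D[...,2]<.143)&(D[...,1]>.08)&(D[...,1]<.2)&(abs(D[...,0])<.08)]; print(" rack",np.percentile(r,[1,99],0).round(4).tolist())
    im.append(cv2.resize(p[150:270,210:370] if n=="scene" else p[125:215,120:240],(380,285)))
cv2.imwrite("pics/fin.png",np.hstack(im))
E
```

```text
clock: 20.75
position: [0.4129, 0.1188, 0.2687]
orientation: [-0.001, -0.049, 0.999, 0.0]
ft_force: [0.5, -0.3, -0.6]
width: 0.0426
scene 125 ((4.3366546630859375, -7.690920352935791), (13.756303787231445, 79.6180191040039), 89.92255401611328) [0.11770725 0.12107204 0.12538427] [-0.03547025 -0.01459403  0.11705666] [ 0.0441458  -0.00081954  0.12763722]
[[-0.0559, 0.0233, 0.1211], [0.0565, 0.0675, 0.1275]]
 rack [[-0.0659, 0.0807, 0.1283], [0.0623, 0.1743, 0.1423]]
top 153 ((3.7135658264160156, -7.513895511627197), (14.433249473571777, 78.9661865234375), 89.8069076538086) [0.11983345 0.12366005 0.12668409] [-0.03578441 -0.01466207  0.11718648] [ 0.04320598 -0.0002147   0.12847206]
[[-0.0556, 0.0249, 0.1223], [0.0559, 0.0675, 0.1287]]
 rack [[-0.0659, 0.0807, 0.1307], [0.0628, 0.1747, 0.1423]]
```

View pics/fin.png

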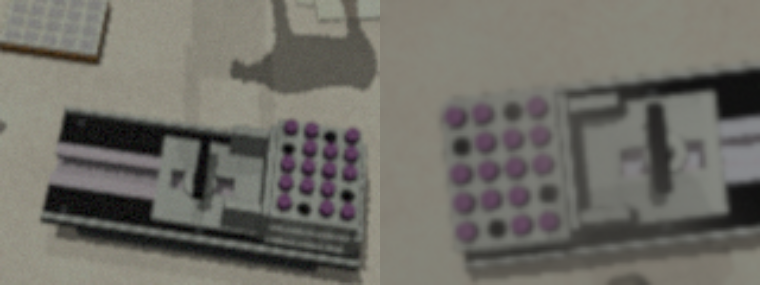

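```bash
python3 -c "
from rig import env
print(env.finish_job())"
```

```text
the job is handed in; nothing more can be done
None
```

The job is done and handed in at about 21 s of the 61 s allowed. The hand-in reports no verdict, so this rests on my own checks.

**What I did**
- I pushed the fence along the strut with the closed fingers until the rack stopped against the end stop. The fence then stood still while the push force rose to about 15 N, putting the joint at about 0.110 m.
- I took the grey bolt from its block and lowered it head-along-slot through the foot until the collar took the load.
- I turned it 90°, let go and moved the arm clear.

**Last checks, from both cameras after release**

| Check | Measured | Allowed |
|---|---|---|
| Handle yaw, off square across the slot | about 0.2° | 0.3 rad (17°) |
| Bolt origin height (from the handle's top, top camera) | about 44 mm | 40 to 47.5 mm |
| Bolt along the slot, from its centre | about 4 mm | 34 mm |
| Bolt sideways in the slot | about 4 mm | 7 mm |
| Rack end face (end stop at 175 mm) | about 174.5 mm | within 4 mm of the stop |

- **Off centre:** the bolt sits 4 mm sideways because I gripped its handle slightly off centre. The slot's width allows only about 5 mm of play, so I left it.
- **Cameras disagreed:** the two differed by about 4 mm across the deck, more than their stated 2 mm. I used relative measurements within one picture for the insertion, and the fit agreed with the top camera.
- **Bystanders:** I did not measure them again at the end. The arm only passed high over the bench between the jobs.

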